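Join a knock-down pottery trestle with its cam lock

ROBOT

A 7-joint arm with a two-finger parallel gripper is mounted at the origin on the work surface. World frame = base frame: x ahead of the robot, y to its left, z up, the work surface at z = 0. Lengths are in m, angles in rad, forces in N, time in s.
With the tool pointing down it reaches from about 0.425 to 0.95 m from the base axis. Payload 4.7 kg.
Tool frame: the origin (TCP) lies between the finger pads; the fingertips stand 22 mm ahead of it and the grasp point (between the pads) lies 3 mm ahead of it; z points along the fingers, y is the line along which they close (so a half turn about z gives the same grasp; the last joint's range is limited). The gripper opens to 85 mm and grips with 20 to 120 N. Pads are 22 mm wide; open, the fingers measure 114 mm over their backs; the gripper's body (76 mm by 85 mm) begins 54 mm behind the grasp point. The pads swing forward as they close: fully open they stand 13 mm farther back than shut.
Start: joints at [1.099, 0.469, -0.049, 1.532, 0.024, 1.141, -0.082], TCP at [0.289, -0.61, 0.253] pointing down, gripper open.
Joint ranges: [-2.59, 2.59], [-0.33, 1.99], [-1.39, 1.29], [0.1, 2.45], [-1.04, 4.18], [0.21, 1.99], [-2.66, 2.66]. Speed limits (rad/s): [2.57, 2.57, 3.14, 3.14, 3.14, 3.14, 3.14].

INTERFACE

Orientations are given as a 3x3 rotation matrix whose columns are the frame's x, y, z axes.
In Python, from bench import r gives the robot as it stands.
- The arm moves only by the shell command python3 -m jog 'ROWS'. ROWS is JSON, a list that holds one entry, the list of rows, each a list of 5 numbers: the shift along the tool's x, y, z in mm, then the turn about the tool's z in degrees, then the gripper command: -1 is shut, 1 is fully open, values between are in proportion. A call has 1 to 8 rows; each row shifts and turns the commanded pose from where the row before left it, along the tool's axes as they then stand; what a row does not reach is not made up. A row lasts 1/8 s, in which the tool goes at most 62.5 mm and 10.7 degrees, less where a joint would pass 70% of its speed; a pose out of reach is approached as far as the arm can. A call with a gripper value outside its range is refused whole. The fingers move at their own pace and stop on an object; the grip force is fixed at half the most. Time passes only in rows, so rows that do not move let the fingers close. It gives the time, the measured TCP pose, the force, the opening and the grip force at its end, in the units of the state.
- r.get_state(): the state, without advancing time (a new reading comes with each control period).
- r.read_camera(name): name is "side" or "top"; returns (picture, depth): 400x640x3 uint8, red, green, blue; 400x640 float32, m along the optical axis (not along the pixel's ray), 0 where there is no reading.
- r.calibration(name): a dict with "fx", "fy", "cx", "cy" (pixels), "position" and "rotation" of the camera in the world. Camera axes: x right, y down, z forward; pixel columns grow to the right and rows downward; lengths in m; the calibration is good to about 2 mm. A picture is of the moment at which its call begins. calibration takes no time and is no camera call.
- r.finish_job(): hands the job in; it is judged then, once.
The state is a dict: "t": time; "qpos": joint angles; "joint_vel": joint speeds; "joint_torque": joint torques, N m; "tcp_pos": TCP position; "tool_rot": TCP orientation; "wrist_force": force on the tool from outside, world axes, zero at the start; "ft_torque": the same for the moment, N m; "opening": finger opening in m; "grasp_force": force on a finger pad.
Only numpy, scipy, OpenCV 4.12 (cv2) and the standard library are available. Lean on these libraries where they do the work, as an engineer would, in place of code of your own. Each camera call takes 0.05 s, during which the arm holds its last target. There are 200 camera calls.

TASK

Finish joining the bench frame of the drying rack: back the cam lock off so that its opening faces the slot in the end of the rail, slide the loose post up so that its headed stud goes into the cam and the post butts square on the rail's end, then turn the cam clockwise until it draws the joint tight, and let go. Tighten by feel, firmly but without forcing it, for the stud would tear out of the wood, and do not bump the two unfired pots that stand beside the rail.

Things in the scene. Friction and masses are not known exactly. Their poses are not given: they have to be found in the camera images.
- frame: Fixed half of the frame: a timber rail 300 long, 90 wide, 45 thick lies flat, a post already joined across its far end. Origin on the bench under the free cam's axis; x along the rail away from its free end, z up; free end face at x = -42 mm. A steel bench holdfast, 108 mm high, grips the rail 125 mm beyond the cam.
- slot_mouth (a point): Middle of the mouth of the stud's slot in the rail's free end face, 22.5 mm above the bench; axes as frame. The slot is open-topped, 16 mm wide (mouth eased to 22 mm), and runs straight along x from the end face into the cam's pocket.
- knob_mid (a point): Middle of the knob on the cam's lever: black, upright, 16 mm round, from 56 to 92 mm above the bench, 55 mm from the cam's vertical axis (which stands over frame's origin); it revolves freely on its pin. The grey barrel, 54 mm across, is let into the rail (rail top 45 mm); the flat lever lies at 47 to 53 mm and points over the opening in the barrel's wall.
- cam (a joint): Turn of the cam, rad, growing clockwise from above. 0, a stop: lever and opening point to the frame's -x; the head passes up to 0.15. Stop at 3.05. It stays where left. Clockwise it draws the head in 4.8 mm per rad. Push at the knob while it moves: 1.3 N free, 2 N dragging the post; from where it bites (1 to 2.6 rad, it varies) 35 N more per rad: 5.5 to 6.5 N is tight, 8 N too much. At rest half or less is felt; 3.5 N then is tight.
- post_mid (a point): Centre of the loose post, half-way up: a timber 45 mm wide (x), 260 long (y), 45 high, about 0.4 kg, flat on the bench near the rail's free end, the stud on its +x face towards the rail. Joined, its axes are parallel to the frame's and its centre is 64.5 mm before the cam's axis.
- post_face (a point): Middle of the post's +x face, 22.5 mm above the bench, where a steel stud sticks out along +x: neck 8 mm thick, hammer head 12 mm wide (along y) and 24 tall; its tip is 34.5 to 41.5 mm from the face (screwed in to a depth that differs from post to post and is not known).
- pot_a_mid (a point): An unfired clay coffee pot at the +y side of the rail: body 108 mm round, spout and handle reach 98 mm from its axis, 153 mm tall; the point is on its axis, 45 mm up.
- pot_b_mid (a point): A second unfired coffee pot, at the -y side of the rail: body 96 mm round, spout and handle reach 87 mm from its axis, 136 mm tall; the point is on its axis, 40 mm up.

How it is judged:
On the way, in this order (a step that is already met when the one before it is completed fails the run):
1. the cam is backed off so that its opening faces the slot (value of joint cam below 0.2 rad), for 0.1 s.
2. the stud is in the cam, the post up to the rail's end, the cam still open (value of joint cam below 0.4 rad and x of post_mid in the frame of frame above -0.0695 m and horizontal distance between post_mid and slot_mouth below 0.029 m), for 0.1 s.
At the end, for the whole second after the job is handed in: The cam keeps the stud pulled with more than 6 N after it is let go, the post stands within 2 mm of the rail's end face, square to the rail within 0.03 rad, flat on the bench and at rest, and the robot has let go (contact force between cam and post above 6 N and x of post_mid in the frame of frame above -0.0665 m and angle between the x axis of post_mid and the x axis of frame, either way round below 0.03 rad and height (world z) of post_mid below 0.0255 m and angle between post_mid's own z axis and vertical below 0.04 rad and linear speed of post below 0.01 m/s); the robot touches nothing.
It fails at once if the joint was over-tightened: the cam pulled the stud with more than 40 N (contact force between cam and post above 40 N).
It fails at once if an unfired pot was bumped out of place (distance of any of pot_a_mid, pot_b_mid from where it was at the start of the episode above 0.015 m).
It also fails if it takes over 72 s, if anything falls off the work surface, if the arm or the gripper's body presses on something with over 40 N, if the wrist force passes 120 N, or if a joint passes its speed limit or range.

## Working session

There is one attempt and no reset: what is moved stays moved. The work goes in short steps, Python scripts to look and compute and a shell command to move; the robot and the scene stay as the last step left them, time stands still between calls to the robot, and variables do not carry over. Pictures are saved under pics/ and viewed, at most 10 in all, crops included, and the job is handed in when it is done.

```bash
mkdir -p pics; ls; python3 - <<'E'
from bench import r
import cv2,numpy as np
for n in("top","side"):
    p,d=r.read_camera(n);c=r.calibration(n)
    cv2.imwrite(f"pics/{n}0.png",p[:,:,::-1]);np.savez(f"{n}0.npz",p=p,d=d);print(n,c)
s=r.get_state();print(s)
E
```

```text
pics
top {'fx': 463.61680857089794, 'fy': 463.61680857089794, 'cx': 318.0390546707434, 'cy': 204.62784975937973, 'position': array([0.37472516, 0.03260364, 1.14026891]), 'rotation': array([[ 0.11732804, -0.97007746,  0.21256495],
       [-0.99308121, -0.11565968,  0.0203111 ],
       [ 0.00488185, -0.21347732, -0.97693582]])}
side {'fx': 414.3949910942702, 'fy': 414.3949910942702, 'cx': 319.01579864724675, 'cy': 198.87130289192586, 'position': array([ 0.30690882, -0.51200186,  0.73220646]), 'rotation': array([[ 0.86712699, -0.35874626,  0.34553134],
       [-0.4980222 , -0.63566557,  0.58983317],
       [ 0.00804194, -0.68354254, -0.72986638]])}
{'t': 0.1, 'qpos': array([ 1.09910788,  0.46941232, -0.04862696,  1.53353637,  0.02407723,
        1.14102806, -0.08230789]), 'joint_vel': array([-0.00091893, -0.00277573, -0.00043715, -0.00307977, -0.00078668,
        0.00045752, -0.00098299]), 'joint_torque': array([ 1.62233810e-03, -5.11516464e+01, -4.66487696e-02, -2.38389677e+01,
        1.07632429e-02,  4.43449084e-03,  3.82385042e-05]), 'tcp_pos': array([ 0.28904314, -0.60945523,  0.25234782]), 'tool_rot': array([[ 9.03543568e-01,  4.28495493e-01, -7.95711958e-04],
       [ 4.28496231e-01, -9.03542126e-01,  1.61434586e-03],
       [-2.72193489e-05, -1.79959140e-03, -9.99998380e-01]]), 'wrist_force': array([-0.23873175,  0.40585643, -0.28212658]), 'ft_torque': array([ 0.00943656,  0.00541337, -0.04822078]), 'grasp_force': 0.0, 'opening': 0.08528048260783595}
```

View pics/top0.png

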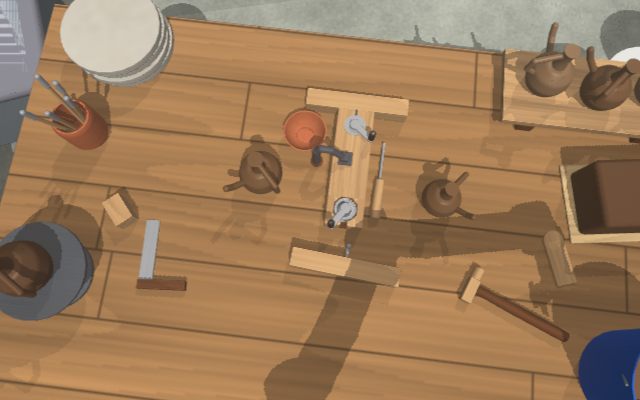

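View pics/side0.png

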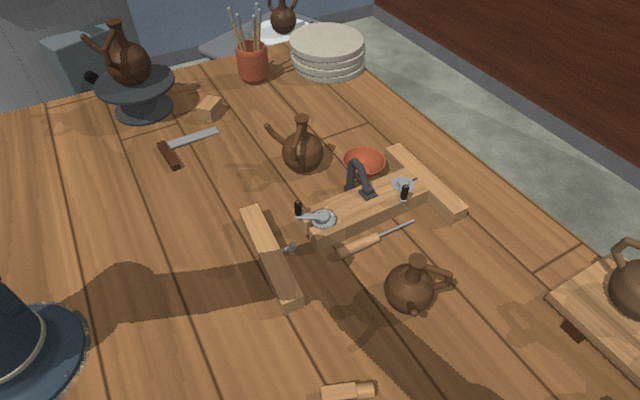

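The top picture shows the rail running up the image from about (342,222) to (355,110). The free cam is at (345,208) with its knob at (332,223). The loose post runs from (292,257) to (398,277) with the stud at (348,248), and the pots are at (262,170) and (440,197). In the side picture the knob is at (298,208) and the stud at (290,247).

```bash
cat > h.py <<'E'
import numpy as np,cv2
from bench import r
def cloud(n,p,d):
    c=r.calibration(n);v,u=np.mgrid[0:400,0:640]
    q=np.stack([(u-c['cx'])/c['fx']*d,(v-c['cy'])/c['fy']*d,d],-1)
    w=q@c['rotation'].T+c['position'];w[d==0]=np.nan;return w
def ray(n,u,v,z):
    c=r.calibration(n);k=c['rotation']@[(u-c['cx'])/c['fx'],(v-c['cy'])/c['fy'],1]
    return c['position']+k*(z-c['position'][2])/k[2]
E
python3 - <<'E'
from h import *
for n,box in(("top",(270,80,470,300)),("side",(220,130,480,320))):
    f=np.load(n+"0.npz");p,d=f['p'],f['d'];w=cloud(n,p,d)
    x0,y0,x1,y1=box
    z=w[:,:,2];m=((z>0.038)&(z<0.050)).astype(np.uint8);m[:y0]=0;m[y1:]=0;m[:,:x0]=0;m[:,x1:]=0
    m=cv2.morphologyEx(m,cv2.MORPH_OPEN,np.ones((3,3)))
    k,l,st,ce=cv2.connectedComponentsWithStats(m)
    for i in range(1,k):
        if st[i,4]<150:continue
        P=w[l==i];rect=cv2.minAreaRect((P[:,:2]*1000).astype(np.float32))
        print(n,st[i],'z',np.median(P[:,2]).round(4),'rect',rect,cv2.boxPoints(rect).round(0).tolist())
    hsv=cv2.cvtColor(p,cv2.COLOR_RGB2HSV)
    k=((p.max(2)<60)&(z>0.05)).astype(np.uint8);k[:y0]=0;k[y1:]=0;k[:,:x0]=0;k[:,x1:]=0
    kk,l,st,ce=cv2.connectedComponentsWithStats(k)
    for i in range(1,kk):
        if st[i,4]>8:print(n,'dark',st[i],ce[i].round(1),'xyz',np.median(w[l==i],0).round(4),w[l==i][:,2].max().round(3))
    g=((hsv[:,:,1]<60)&(p.max(2)>70)).astype(np.uint8);g[:y0]=0;g[y1:]=0;g[:,:x0]=0;g[:,x1:]=0
    kk,l,st,ce=cv2.connectedComponentsWithStats(g)
    for i in range(1,kk):
        if st[i,4]>10:print(n,'grey',st[i],ce[i].round(1),'med',np.nanmedian(w[l==i],0).round(4))
    c=cv2.resize(p[y0:y1,x0:x1],None,fx=2.7,fy=2.7,interpolation=cv2.INTER_CUBIC)
    cv2.imwrite(f"pics/{n}c.png",c[:,:,::-1])
    # pots: points z>0.03..0.06 brown
    pm=(z>0.035)&(z<0.3)&(hsv[:,:,0]<14)&(p.max(2)<130)&(hsv[:,:,1]>60)
    kk,l,st,ce=cv2.connectedComponentsWithStats(pm.astype(np.uint8))
    for i in range(1,kk):
        P=w[l==i]
        if st[i,4]>300:
            b=P[(P[:,2]<0.11)]
            print(n,'pot?',st[i],P.min(0).round(3),P.max(0).round(3))
E
```

```text
top [ 307   88  102  140 4992] z 0.0453 rect ((743.0321044921875, -12.69378662109375), (260.3959655761719, 346.773681640625), 89.78970336914062) [[569.0, -142.0], [916.0, -144.0], [917.0, 117.0], [570.0, 118.0]]
top [ 290  247  111   40 2081] z 0.0455 rect ((473.5249328613281, -25.281997680664062), (259.3724060058594, 45.48070526123047), 85.2579574584961) [[440.0, -153.0], [485.0, -156.0], [507.0, 102.0], [462.0, 106.0]]
top grey [344 110  28  33 410] [356.2 126. ] med [ 0.8229 -0.0147  0.0487]
top grey [370 131   5   5  17] [372.4 133. ] med [ 0.7923 -0.0536  0.0925]
top grey [379 143   7  36  94] [381.6 160.3] med [ 0.7537 -0.0907  0.0152]
top grey [313 146  39  20 402] [332.1 154.5] med [0.7318 0.0336 0.076 ]
top grey [329 198  28  31 488] [343.1 210.8] med [ 0.6068 -0.0061  0.0458]
top grey [345 244   6  13  50] [347.4 249.6] med [ 0.5171 -0.0274  0.0272]
top pot? [ 78 100  29  46 492] [0.699 0.608 0.036] [0.786 0.651 0.117]
top pot? [ 576  159   64   74 3273] [ 0.624 -0.723  0.035] [ 0.795 -0.57   0.126]
top pot? [   0  241   53   57 2365] [0.319 0.588 0.099] [0.438 0.726 0.254]
[... 722 characters left out ...]
678  0.6761 -0.7479]
side grey [351 158  22  35 240] [362.1 175.3] med [0.7334 0.0238 0.0866]
side grey [392 176  25  27 303] [402.7 184.5] med [ 0.821  -0.0151  0.0478]
side grey [358 190  19  11  72] [366.8 194.9] med [ 0.7262 -0.0068  0.0512]
side grey [295 209  41  20 480] [319.8 218.2] med [ 0.6059 -0.008   0.0462]
side grey [379 219  36  18 115] [396.5 227.3] med [ 0.7539 -0.0924  0.0153]
side grey [281 242  15  10  76] [288.9 247.1] med [ 0.5204 -0.0312  0.0268]
side pot? [  81   18   70   68 1545] [0.293 0.585 0.098] [0.434 0.738 0.271]
side pot? [246  42  23  36 443] [0.701 0.606 0.035] [0.786 0.685 0.126]
side pot? [384 271  53  45 628] [ 0.609 -0.309  0.035] [ 0.699 -0.205  0.115]
```

View pics/topc.png

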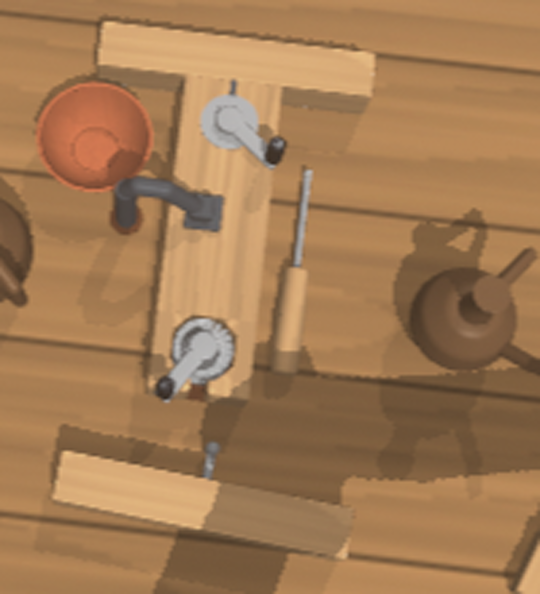

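```bash
python3 - <<'E'
from h import *
for n in("top","side"):
    f=np.load(n+"0.npz");p,d=f['p'],f['d'];w=cloud(n,p,d);W=w.reshape(-1,3)
    hsv=cv2.cvtColor(p,cv2.COLOR_RGB2HSV).reshape(-1,3)
    top=W[(abs(W[:,2]-.0452)<.004)&(W[:,0]>.55)&(W[:,0]<.95)&(abs(W[:,1])<.16)]
    R=top[(top[:,0]<.86)]
    def edges(P,a,b,lo,hi,step=.006):
        A=[]
        for s in np.arange(lo,hi,step):
            q=P[(P[:,a]>=s)&(P[:,a]<s+step),b]
            if len(q)>3:A.append((s+step/2,q.min(),q.max()))
        A=np.array(A);o=[]
        for k in(1,2):
            x,y=A[:,0],A[:,k];g=np.ones(len(x),bool)
            for _ in range(4):
                c=np.polyfit(x[g],y[g],1);e=y-np.polyval(c,x);g=abs(e)<max(.0015,1.5*np.median(abs(e)))
            o.append((c.round(4),g.sum()))
        return o
    print(n,'rail sides y(x)',edges(R,0,1,.58,.86))
    F=W[(abs(W[:,2]-.0452)<.004)&(W[:,0]>.862)&(W[:,0]<.94)&(abs(W[:,1])<.16)]
    print(' farpost x(y)',edges(F,1,0,-.13,.11))
    E=R[R[:,0]<.62];print(' rail end x(y)',edges(E,1,0,-.05,.03,.004))
    Po=W[(abs(W[:,2]-.0452)<.004)&(W[:,0]>.42)&(W[:,0]<.53)&(abs(W[:,1]+.02)<.15)]
    print(' post x(y)',edges(Po,1,0,-.14,.09)); 
    a=np.arctan2(259,22);L=Po[:,:2]@[np.cos(1.488),np.sin(1.488)];print(' post ends along long axis',L.min(),L.max())
    st=W[(hsv[:,1]<70)&(W[:,2]>.02)&(W[:,2]<.045)&(W[:,0]>.495)&(W[:,0]<.56)&(abs(W[:,1]+.03)<.03)]
    print(' stud',len(st),st.min(0).round(4),st.max(0).round(4),'head',st[st[:,2]>.031].mean(0) if (st[:,2]>.031).any() else 0,'neck',st[st[:,2]<.029].mean(0))
    kb=W[(W[:,2]>.062)&(W[:,2]<.1)&(W[:,0]>.53)&(W[:,0]<.6)&(abs(W[:,1]-.01)<.05)]
    print(' knob',len(kb),kb.min(0).round(4),kb.max(0).round(4),'topmid',kb[kb[:,2]>.089].mean(0).round(4))
    ba=W[(hsv[:,1]<60)&(W[:,2]>.043)&(W[:,2]<.056)&(W[:,0]>.57)&(W[:,0]<.66)&(abs(W[:,1]+.01)<.04)]
    print(' barrel',ba.min(0).round(4),ba.max(0).round(4))
    for nm,x0,x1,y0,y1 in(('A',.55,.85,.06,.33),('B',.52,.8,-.36,-.13)):
        q=W[(W[:,0]>x0)&(W[:,0]<x1)&(W[:,1]>y0)&(W[:,1]<y1)&(W[:,2]>.03)]
        print(' pot',nm,len(q),q.min(0).round(3),q.max(0).round(3),'top',q[q[:,2]>.12].mean(0).round(3) if (q[:,2]>.12).any() else 0)
        for z in(.045,.075,.105):
            s=q[abs(q[:,2]-z)<.012]
            if len(s):print('   z',z,s[:,:2].min(0).round(3),s[:,:2].max(0).round(3))
    aw=W[(W[:,2]>.006)&(W[:,2]<.035)&(W[:,0]>.57)&(W[:,0]<.8)&(W[:,1]>-.13)&(W[:,1]<-.068)]
    print(' awl',aw.min(0).round(3),aw.max(0).round(3))
    hf=W[(W[:,2]>.052)&(W[:,0]>.69)&(W[:,0]<.78)&(W[:,1]>-.06)&(W[:,1]<.1)]
    print(' holdfast',hf.min(0).round(3),hf.max(0).round(3))
E
```

```text
top rail sides y(x) [(array([-0.0059, -0.0515]), np.int64(42)), (array([ 0.3149, -0.1688]), np.int64(29))]
 farpost x(y) [(array([0.0049, 0.8696]), np.int64(23)), (array([0.0073, 0.9138]), np.int64(34))]
 rail end x(y) [(array([0.2127, 0.5779]), np.int64(11)), (array([0.0016, 0.619 ]), np.int64(11))]
 post x(y) [(array([0.0822, 0.4537]), np.int64(39)), (array([0.0806, 0.4975]), np.int64(39))]
 post ends along long axis -0.11630175930981095 0.14365208522308334
 stud 43 [ 0.4992 -0.0326  0.0232] [ 0.5286 -0.0235  0.0363] head [ 0.52485474 -0.02892318  0.03322442] neck [ 0.50985263 -0.02768684  0.02612965]
 knob 50 [0.5582 0.0121 0.0652] [0.5729 0.0269 0.0976] topmid [0.5659 0.0191 0.093 ]
 barrel [ 0.5716 -0.0372  0.0431] [0.6374 0.0182 0.056 ]
 pot A 2093 [0.605 0.06  0.03 ] [0.85  0.275 0.159] top [0.662 0.19  0.144]
   z 0.045 [0.623 0.06 ] [0.85  0.256]
   z 0.075 [0.621 0.065] [0.747 0.252]
   z 0.105 [0.605 0.06 ] [0.744 0.275]
 pot B 1411 [ 0.609 -0.308  0.033] [ 0.718 -0.193  0.14 ] top [ 0.668 -0.242  0.134]
   z 0.045 [ 0.619 -0.285] [ 0.706 -0.193]
   z 0.075 [ 0.616 -0.294]
[... 728 characters left out ...]
73934] neck [ 0.51419227 -0.03098027  0.02544905]
 knob 96 [0.5587 0.0098 0.0626] [0.5743 0.0255 0.0938] topmid [0.5665 0.0182 0.0916]
 barrel [ 0.5702 -0.038   0.043 ] [0.6384 0.0177 0.056 ]
 pot A 2129 [0.606 0.06  0.03 ] [0.85  0.272 0.156] top [0.663 0.188 0.141]
   z 0.045 [0.624 0.06 ] [0.85 0.23]
   z 0.075 [0.618 0.062] [0.743 0.254]
   z 0.105 [0.606 0.06 ] [0.743 0.272]
 pot B 2516 [ 0.609 -0.309  0.03 ] [ 0.719 -0.199  0.139] top [ 0.668 -0.244  0.133]
   z 0.045 [ 0.619 -0.287] [ 0.697 -0.201]
   z 0.075 [ 0.619 -0.291] [ 0.718 -0.199]
   z 0.105 [ 0.609 -0.309] [ 0.719 -0.229]
 awl [ 0.603 -0.103  0.006] [ 0.798 -0.076  0.029]
 holdfast [ 0.72  -0.015  0.052] [0.753 0.084 0.108]
```

```bash
python3 -m jog '[[[0,0,0,-10.7,1],[0,0,0,-10.7,1],[0,0,0,-10.7,1],[0,0,0,-10.7,1],[0,0,0,-10.7,1],[0,0,0,-10.7,1]]]'; python3 -m jog '[[[55,25,0,0,0],[55,25,0,0,0],[55,25,0,0,0],[55,25,0,0,0],[55,25,0,0,0],[55,25,0,0,0],[55,25,0,0,0],[55,25,0,0,0]]]'
```

```text
t: 0.85
tcp_pos: [0.289, -0.6096, 0.2527]
tool_rot: [[0.001, 1.0, -0.001], [1.0, -0.001, 0.001], [0.001, -0.001, -1.0]]
wrist_force: [0.2, -0.8, -0.8]
opening: 0.0855
grasp_force: 0.0
t: 1.85
tcp_pos: [0.4929, -0.1697, 0.2532]
tool_rot: [[0.008, 1.0, -0.0], [1.0, -0.008, -0.0], [-0.0, -0.0, -1.0]]
wrist_force: [1.7, 1.2, 0.2]
opening: 0.0427
grasp_force: 0.0
```

```bash
python3 -m jog '[[[47,18.5,0,0,0],[47,18.5,0,0,0],[47,18.5,0,0,0],[47,18.5,0,0,0],[0,0,50,0,0],[0,0,40,0,0],[0,0,0,0,0],[0,0,0,0,0]]]'; python3 - <<'E'
from h import *
p,d=r.read_camera("side");cv2.imwrite("pics/s1.png",cv2.resize(p[100:300,200:440],None,fx=2.5,fy=2.5)[:,:,::-1])
E
```

```text
t: 2.85
tcp_pos: [0.5689, 0.0162, 0.1646]
tool_rot: [[0.008, 1.0, 0.002], [1.0, -0.008, 0.0], [0.0, 0.002, -1.0]]
wrist_force: [-0.4, 1.3, -0.3]
opening: 0.0428
grasp_force: 0.0
```

View pics/s1.png

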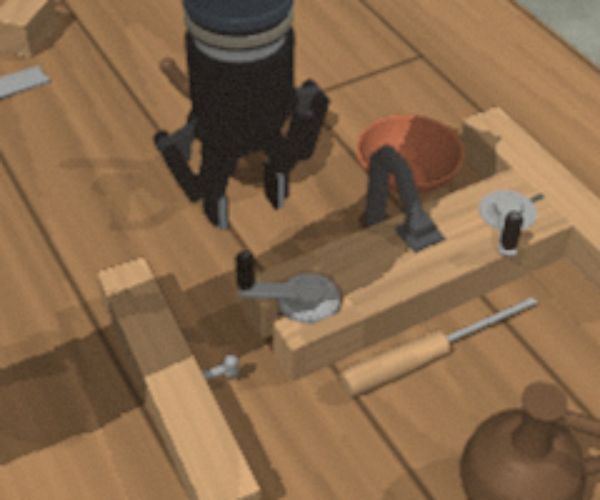

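The gripper hangs open above the knob, with fingertips at about (220,220) and (280,200) in the crop and the knob at (245,268). The knob lies under the gap between the fingers.

```bash
python3 -m jog '[[[2,-3,40,0,0],[0,0,43,0,0],[0,0,0,0,0],[0,0,0,0,-1],[0,0,0,0,-1],[0,0,0,0,-1],[0,0,0,0,-1],[0,0,0,0,-1]]]'
```

```text
t: 3.9
tcp_pos: [0.5664, 0.0186, 0.083]
tool_rot: [[0.008, 1.0, 0.004], [1.0, -0.008, 0.0], [0.0, 0.004, -1.0]]
wrist_force: [-1.5, 0.2, 7.1]
opening: 0.0145
grasp_force: 58.6
```

```bash
python3 -m jog '[[[-3.4,-1.8,0,0,-1],[-3.4,-1.8,0,0,-1],[-3.6,-1.4,0,0,-1],[-3.6,-1.3,0,0,-1]]]';python3 -m jog '[[[-3.8,-0.8,0,0,-1],[-3.7,-0.8,0,0,-1],[-3.7,-0.3,0,0,-1],[0,0,0,0,-1]]]'
```

```text
t: 4.4
tcp_pos: [0.56, 0.0055, 0.083]
tool_rot: [[0.007, 1.0, 0.004], [1.0, -0.007, 0.001], [0.001, 0.004, -1.0]]
wrist_force: [-0.7, 2.3, 6.7]
opening: 0.0144
grasp_force: 58.4
t: 4.9
tcp_pos: [0.5576, -0.0066, 0.083]
tool_rot: [[0.008, 1.0, 0.003], [1.0, -0.008, -0.0], [-0.0, 0.003, -1.0]]
wrist_force: [-3.4, 0.3, 8.8]
opening: 0.0145
grasp_force: 58.6
```

```bash
python3 -m jog '[[[-2,0,0,0,-1],[-1.5,0,0,0,-1],[0,0,0,0,-1]]]';python3 -m jog '[[[-1.5,0,0,0,-1],[0,0,0,0,-1]]]'
```

```text
t: 5.28
tcp_pos: [0.5574, -0.0099, 0.083]
tool_rot: [[0.007, 1.0, 0.003], [1.0, -0.007, -0.0], [-0.0, 0.003, -1.0]]
wrist_force: [-3.5, 1.6, 9.2]
opening: 0.0146
grasp_force: 58.7
t: 5.52
tcp_pos: [0.5573, -0.0114, 0.083]
tool_rot: [[0.007, 1.0, 0.003], [1.0, -0.007, -0.0], [-0.0, 0.003, -1.0]]
wrist_force: [-3.4, 0.9, 9.7]
opening: 0.0143
grasp_force: 58.7
```

```bash
python3 -m jog '[[[-1,0,0,0,-1],[-1,0,0,0,-1],[0,0,0,0,-1]]]'
```

```text
t: 5.9
tcp_pos: [0.5573, -0.0118, 0.083]
tool_rot: [[0.006, 1.0, 0.003], [1.0, -0.006, 0.002], [0.002, 0.003, -1.0]]
wrist_force: [-4.3, 3.3, 8.2]
opening: 0.0143
grasp_force: 58.7
```

```bash
python3 -m jog '[[[1.5,0,0,0,0],[0,0,0,0,0],[0,0,0,0,0],[0,0,-40,0,0],[0,0,-50,0,0],[36,-39,0,0,1],[35,-38,0,0,1],[0,0,0,4.3,1]]]'; python3 - <<'E'
from h import *
p,d=r.read_camera("top");cv2.imwrite("pics/t2.png",cv2.resize(p[150:310,260:440],None,fx=3,fy=3)[:,:,::-1]);print(r.get_state()['tcp_pos'])
np.savez("t2.npz",p=p,d=d)
p,d=r.read_camera("side");w=cloud("side",p,d);W=w.reshape(-1,3)
kb=W[(W[:,2]>.062)&(W[:,2]<.1)&(W[:,0]>.53)&(W[:,0]<.6)&(abs(W[:,1]+.01)<.03)]
print('knob',len(kb),kb.min(0).round(4),kb.max(0).round(4))
E
```

```text
t: 6.9
tcp_pos: [0.4773, 0.0616, 0.1705]
tool_rot: [[0.079, 0.997, -0.001], [0.997, -0.079, -0.0], [-0.0, -0.001, -1.0]]
wrist_force: [0.4, 0.4, 0.6]
opening: 0.0855
grasp_force: 0.0
[0.47888564 0.06009811 0.17063649]
knob 97 [ 0.5495 -0.0194  0.0621] [ 0.5652 -0.0041  0.0941]
```

View pics/t2.png

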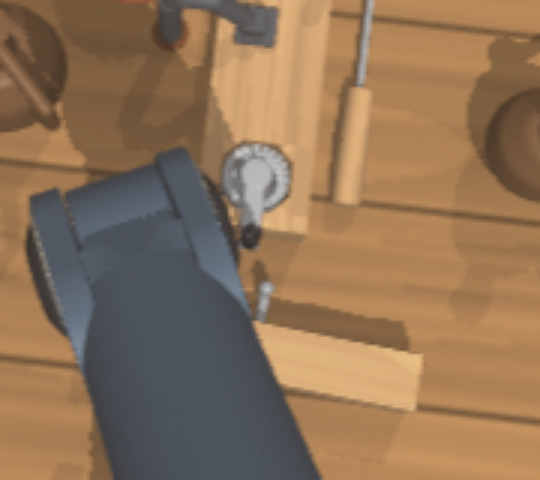

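The lever now points straight out over the rail's end: the barrel is at (257,178) and the knob at (250,237) in the crop. The stud is at (266,290), and the gripper hangs over the post's left half.

```bash
python3 -m jog '[[[0,1.5,50,0,1],[0,0,50,0,1],[0,0,30,0,1],[0,0,10,0,1],[0,0,0,0,1]]]'; python3 -m jog '[[[0,0,0,0,-1],[0,0,0,0,-1],[0,0,0,0,-1],[0,0,0,0,-1],[0,0,0,0,-1]]]'
```

```text
t: 7.62
tcp_pos: [0.482, 0.0587, 0.0302]
tool_rot: [[0.082, 0.997, -0.0], [0.997, -0.082, 0.0], [-0.0, -0.0, -1.0]]
wrist_force: [0.4, -0.3, 0.7]
opening: 0.0854
grasp_force: 0.0
t: 8.25
tcp_pos: [0.4822, 0.0589, 0.0315]
tool_rot: [[0.083, 0.997, 0.002], [0.997, -0.083, -0.0], [-0.0, 0.002, -1.0]]
wrist_force: [-1.3, -0.2, 5.6]
opening: 0.0443
grasp_force: 62.2
```

```bash
python3 -m jog '[[[0,0,0,-1.5,-1],[0,0,0,-1.5,-1],[0,0,0,-1.4,-1],[0,0,0,0,-1]]]'; cat > m.py <<'E'
from h import *
from sys import argv
for n in("top","side"):
    p,d=r.read_camera(n);w=cloud(n,p,d);W=w.reshape(-1,3);hsv=cv2.cvtColor(p,cv2.COLOR_RGB2HSV).reshape(-1,3)
    t=r.get_state()['tcp_pos']
    Po=W[(abs(W[:,2]-.0452)<.005)&(abs(W[:,0]-t[0])<.05)&(W[:,1]<t[1]-.075)&(W[:,1]>t[1]-.2)&(hsv[:,1]>70)]
    A=[]
    for s in np.arange(t[1]-.205,t[1]-.08,.005):
        q=Po[(Po[:,1]>=s)&(Po[:,1]<s+.005),0]
        if len(q)>3:A.append((s+.0025,q.min(),q.max()))
    A=np.array(A)
    for k in(1,2):
        x,y=A[:,0],A[:,k];g=np.ones(len(x),bool)
        for _ in range(4):
            c=np.polyfit(x[g],y[g],1);e=abs(y-np.polyval(c,x));g=e<max(.001,1.5*np.median(e))
        print(n,'post edge',k,c.round(4),'at y-.02:',np.polyval(c,-.02).round(4))
    print('  post y end',Po[:,1].min().round(4))
    st=W[(hsv[:,1]<70)&(W[:,2]>.02)&(W[:,2]<.04)&(W[:,0]>t[0]+.018)&(W[:,0]<t[0]+.07)&(abs(W[:,1]+.02)<.03)]
    h=st[st[:,2]>.031];print('  stud n',len(st),'min',st.min(0).round(4),'max',st.max(0).round(4),'head mean',h.mean(0).round(4),h.min(0).round(4),h.max(0).round(4))
    ba=W[(hsv[:,1]<60)&(W[:,2]>.043)&(W[:,2]<.056)&(W[:,0]>.6)&(W[:,0]<.66)&(abs(W[:,1]+.01)<.04)]
    print('  barrel y',ba[:,1].min().round(4),ba[:,1].max().round(4),'xmax',ba[:,0].max().round(4))
    cv2.imwrite(f"pics/{n}_{argv[1]}.png",cv2.resize(p[170:300,260:420],None,fx=5,fy=4.6)[:,:,::-1])
E
python3 m.py a
```

```text
t: 8.75
tcp_pos: [0.4819, 0.0589, 0.0315]
tool_rot: [[0.006, 1.0, 0.001], [1.0, -0.006, -0.0], [-0.0, 0.001, -1.0]]
wrist_force: [-1.9, -0.5, 7.0]
opening: 0.0442
grasp_force: 62.3
top post edge 1 [0.2045 0.4822] at y-.02: 0.4781
top post edge 2 [0.0187 0.5036] at y-.02: 0.5032
  post y end -0.141
  stud n 44 min [ 0.5067 -0.0303  0.0226] max [ 0.5384 -0.0217  0.0385] head mean [ 0.5319 -0.0257  0.034 ] [ 0.5208 -0.0293  0.0311] [ 0.5372 -0.0217  0.0385]
  barrel y -0.037 0.0145 xmax 0.637
side post edge 1 [0.0137 0.4596] at y-.02: 0.4593
side post edge 2 [0.0095 0.5032] at y-.02: 0.503
  post y end -0.1411
  stud n 64 min [ 0.5096 -0.0334  0.0218] max [ 0.5385 -0.0229  0.0368] head mean [ 0.5326 -0.028   0.0334] [ 0.5275 -0.031   0.0315] [ 0.5385 -0.0239  0.0368]
  barrel y -0.039 0.0176 xmax 0.6379
```

```bash
python3 -m jog '[[[4,6,0,0,-1],[4,6,0,0,-1],[4,6,0,0,-1],[4,6,0,0,-1],[0,0,0,0,-1]]]'; python3 m.py b
```

```text
t: 9.48
tcp_pos: [0.506, 0.0732, 0.0315]
tool_rot: [[0.008, 1.0, 0.0], [1.0, -0.008, -0.003], [-0.003, 0.0, -1.0]]
wrist_force: [-2.1, -2.4, 6.7]
opening: 0.044
grasp_force: 62.6
top post edge 1 [0.2808 0.5106] at y-.02: 0.505
top post edge 2 [0.0144 0.5268] at y-.02: 0.5265
  post y end -0.1267
  stud n 28 min [ 0.5349 -0.0158  0.0208] max [ 0.5746 -0.0029  0.0343] head mean [ 0.5568 -0.0108  0.0323] [ 0.5485 -0.0148  0.0311] [ 0.5746 -0.0029  0.0343]
  barrel y -0.0373 0.0146 xmax 0.6369
side post edge 1 [0.0139 0.4832] at y-.02: 0.4829
side post edge 2 [0.0132 0.5272] at y-.02: 0.5269
  post y end -0.1268
  stud n 61 min [ 0.5341 -0.0188  0.0204] max [0.5756 0.001  0.0362] head mean [ 0.5567 -0.013   0.0339] [ 0.5526 -0.0185  0.0317] [ 0.5597 -0.0079  0.0362]
  barrel y -0.0395 0.0161 xmax 0.6378
```

View pics/side_b.png

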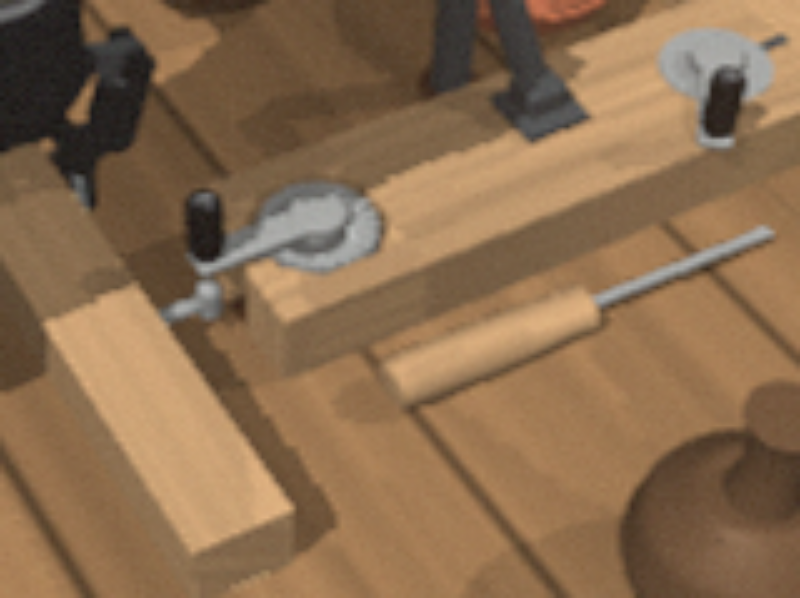

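View pics/top_b.png

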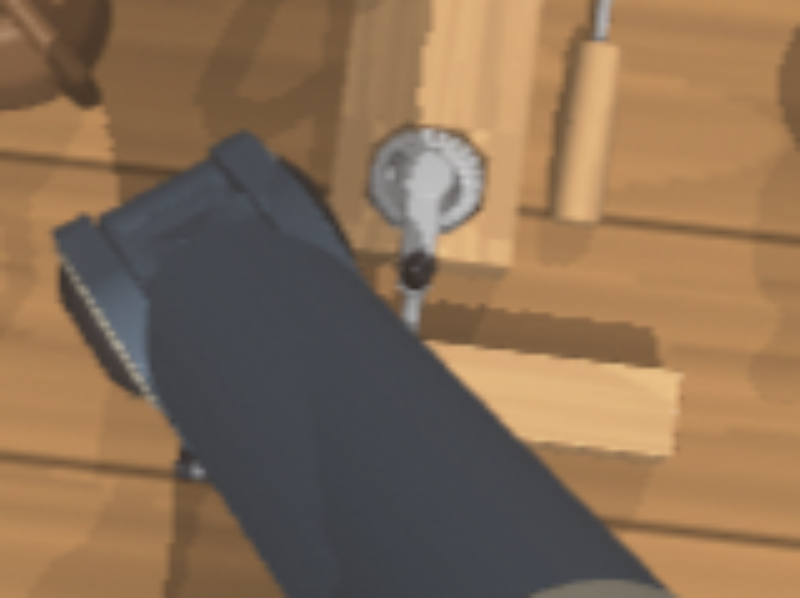

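The side crop shows the head at (208,300) in front of the rail's slot (230,310), under the knob (204,225). In the top crop the stud, at (412,310), is in line with the lever, so I can slide the post on.

```bash
python3 -m jog '[[[0.5,4,0,-0.4,-1],[0,4,0,0,-1],[0,4,0,0,-1],[0,3,0,0,-1],[0,0,0,0,-1]]]'; python3 -m jog '[[[0,3,0,0,-1],[0,3,0,0,-1],[0,3,0,0,-1],[0,3,0,0,-1],[0,0,0,0,-1]]]'
```

```text
t: 10.2
tcp_pos: [0.5192, 0.0748, 0.0315]
tool_rot: [[0.001, 1.0, -0.003], [1.0, -0.001, -0.002], [-0.002, -0.003, -1.0]]
wrist_force: [-6.1, -1.2, 10.2]
opening: 0.0443
grasp_force: 63.2
t: 10.82
tcp_pos: [0.5312, 0.0751, 0.0315]
tool_rot: [[0.001, 1.0, -0.003], [1.0, -0.001, -0.001], [-0.001, -0.003, -1.0]]
wrist_force: [-6.1, 0.5, 10.3]
opening: 0.0442
grasp_force: 63.1
```

```bash
python3 -m jog '[[[-0.8,3,0,0,-1],[0,3,0,0,-1],[0,3,0,0,-1],[0,3,0,0,-1],[0,0,0,0,-1]]]'; python3 -m jog '[[[0,1.5,0,0,-1],[0,1,0,0,-1],[0,0,0,0,-1]]]'
```

```text
t: 11.45
tcp_pos: [0.5432, 0.0745, 0.0315]
tool_rot: [[0.0, 1.0, -0.003], [1.0, -0.001, -0.001], [-0.001, -0.003, -1.0]]
wrist_force: [-6.4, 0.4, 9.0]
opening: 0.0445
grasp_force: 63.0
t: 11.82
tcp_pos: [0.5449, 0.0745, 0.0315]
tool_rot: [[0.0, 1.0, -0.004], [1.0, -0.0, -0.001], [-0.001, -0.004, -1.0]]
wrist_force: [-7.6, 0.6, 13.0]
opening: 0.0441
grasp_force: 63.1
```

```bash
python3 -m jog '[[[0,1,0,0,-1],[0,1,0,0,-1],[0,0,0,0,-1]]]'; python3 -m jog '[[[0,1,0,0,-1],[0,0,0,0,-1]]]'
```

```text
t: 12.2
tcp_pos: [0.5469, 0.0745, 0.0315]
tool_rot: [[0.0, 1.0, -0.004], [1.0, -0.0, -0.001], [-0.001, -0.004, -1.0]]
wrist_force: [-7.5, -0.3, 11.8]
opening: 0.0441
grasp_force: 63.0
t: 12.45
tcp_pos: [0.5471, 0.0746, 0.0316]
tool_rot: [[0.0, 1.0, -0.006], [1.0, -0.0, -0.002], [-0.002, -0.006, -1.0]]
wrist_force: [-9.6, -1.4, 15.0]
opening: 0.0446
grasp_force: 63.6
```

```bash
python3 -m jog '[[[0,1,0,0,-1],[0,1,0,0,-1],[0,0,0,0,-1]]]'; python3 - <<'E'
from h import *
p,d=r.read_camera("side");w=cloud("side",p,d);W=w.reshape(-1,3)
top=W[abs(W[:,2]-.0452)<.004]
for y in(-.05,-.045,-.04,-.035):
    q=top[(abs(top[:,1]-y)<.003)&(top[:,0]>.5)&(top[:,0]<.6)];print(y,np.round(np.sort(q[:,0])*1000,1).tolist())
q=top[(top[:,1]<-.062)&(top[:,1]>-.12)&(top[:,0]>.5)&(top[:,0]<.59)]
for y in np.arange(-.12,-.06,.01):
    s=q[abs(q[:,1]-y)<.004];print(y.round(3),(s[:,0].min()).round(4),s[:,0].max().round(4))
P=W[(W[:,2]>.02)&(W[:,2]<.05)&(W[:,0]>.5)&(W[:,0]<.59)&(W[:,1]<-.1)];print('yend',P[:,1].min())
cv2.imwrite("pics/s3.png",cv2.resize(p[170:290,270:410],None,fx=5,fy=5)[:,:,::-1])
E
```

```text
t: 12.82
tcp_pos: [0.5483, 0.0746, 0.0315]
tool_rot: [[0.0, 1.0, -0.007], [1.0, -0.0, -0.002], [-0.002, -0.007, -1.0]]
wrist_force: [-12.1, -0.8, 15.2]
opening: 0.0447
grasp_force: 63.7
-0.05 [525.0, 526.3, 526.9, 527.2, 528.8, 529.6, 530.3, 531.0, 532.4, 532.4, 534.0, 534.8, 535.3, 536.1, 537.4, 538.1, 539.1, 539.6, 540.7, 541.6, 542.4, 543.0, 545.2, 546.0, 546.4, 547.3, 548.4, 549.0, 549.8, 550.7, 552.7, 553.7, 554.3, 555.9, 555.9, 557.2, 557.8, 557.9, 559.0, 559.7, 560.9, 562.7, 562.9, 563.7, 565.0, 565.5, 566.3, 566.4, 568.2, 569.3, 570.2, 571.4, 572.9, 573.7, 574.4, 574.8, 575.3, 575.3, 577.4, 577.6, 579.0, 579.9, 580.4, 581.7, 582.2, 584.9, 585.0, 586.5, 586.8, 587.4, 589.4, 589.7, 589.8, 590.4, 592.0, 592.1, 592.5, 593.8, 594.7, 595.6, 596.4, 596.6, 597.0, 599.3, 599.4]
-0.045 [525.2, 525.8, 525.9, 526.2, 526.7, 528.4, 529.6, 530.2, 530.6, 532.4, 532.4, 533.8, 534.8, 534.9, 535.4, 536.2, 538.5, 538.6, 540.8, 541.9, 543.4, 544.4, 544.5, 545.4, 546.4, 547.3, 549.0, 549.1, 549.8, 551.2, 552.0, 553.7, 553.8, 554.4, 555.9, 555.9, 556.8, 558.6, 559.7, 561.2, 561.3, 563.1, 563.6, 565
[... 854 characters left out ...]
.7, 594.9, 597.2, 597.7, 597.8, 599.0]
-0.035 [525.2, 526.2, 526.5, 527.3, 528.2, 529.4, 530.4, 531.1, 531.2, 532.2, 534.0, 535.0, 535.7, 537.5, 537.7, 538.5, 540.1, 541.1, 542.6, 543.9, 545.3, 545.6, 546.6, 548.5, 549.8, 549.9, 552.3, 553.0, 554.3, 554.8, 555.9, 557.0, 557.1, 557.4, 558.4, 559.3, 560.0, 562.1, 562.2, 562.9, 564.3, 565.5, 566.4, 567.9, 568.7, 569.7, 571.0, 572.6, 573.6, 574.9, 576.7, 578.1, 579.1, 580.2, 580.7, 581.2, 581.4, 582.8, 583.5, 585.4, 585.9, 586.1, 586.9, 587.1, 589.4, 590.5, 590.8, 592.1, 593.6, 596.1, 597.8, 598.8, 599.9]
-0.12 0.5253 0.5689
-0.11 0.525 0.5701
-0.1 0.5252 0.5696
-0.09 0.5254 0.5692
-0.08 0.5253 0.5688
-0.07 0.5258 0.5696
yend -0.3591497484425519
```

View pics/s3.png

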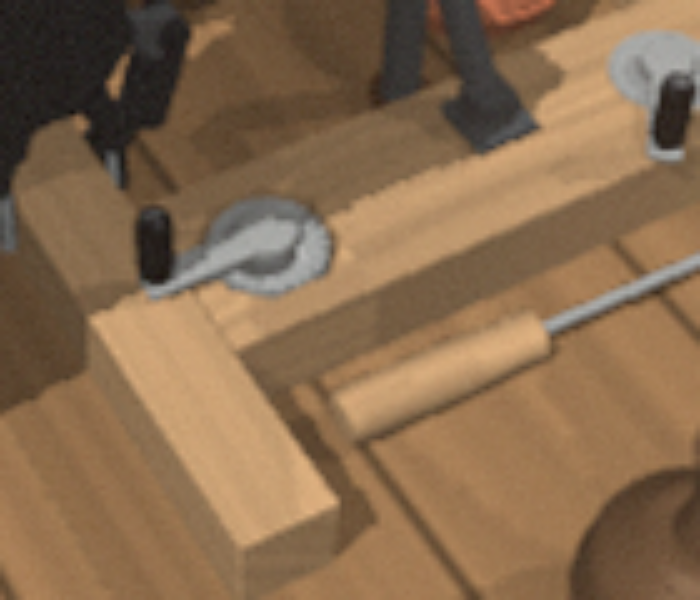

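The side crop shows the post face butted on the rail's end along its whole width, with no visible gap at (205,300). The knob at (153,245) still points along -x.

```bash
python3 -m jog '[[[0,0,0,0,0.4],[0,0,0,0,0.5],[0,0,0,0,0.5],[0,0,0,0,0.5],[0,0,-40,0,0.5],[0,0,-50,0,0.5],[0,0,-50,0,0],[0,0,0,0,0]]]'; python3 -m jog '[[[-45,4.5,0,0,0],[-41.5,4.5,0,0,0],[0,0,40,0,0],[0,0,30,0,0],[0,0,0,0,0]]]'
```

```text
t: 13.88
tcp_pos: [0.5548, 0.0753, 0.1745]
tool_rot: [[-0.001, 1.0, 0.009], [1.0, 0.001, 0.001], [0.001, 0.009, -1.0]]
wrist_force: [-0.9, -0.1, -0.1]
opening: 0.0426
grasp_force: 0.0
t: 14.5
tcp_pos: [0.559, -0.0124, 0.0974]
tool_rot: [[-0.001, 1.0, -0.007], [1.0, 0.001, 0.0], [0.0, -0.007, -1.0]]
wrist_force: [-0.3, -0.4, 0.2]
opening: 0.0427
grasp_force: 0.0
```

```bash
python3 -m jog '[[[0,-1.5,13,0,0],[0,0,0,0,0],[0,0,0,0,-1],[0,0,0,0,-1],[0,0,0,0,-1],[0,0,0,0,-1],[0,0,0,0,-1]]]'; python3 - <<'E'
from h import *
p,d=r.read_camera("side");w=cloud("side",p,d);W=w.reshape(-1,3)
top=W[abs(W[:,2]-.0452)<.004]
for y in np.arange(-.12,-.06,.01):
    s=top[(abs(top[:,1]-y)<.004)&(top[:,0]>.5)&(top[:,0]<.59)];print(y.round(3),(s[:,0].min()).round(4),s[:,0].max().round(4))
E
```

```text
t: 15.38
tcp_pos: [0.5576, -0.012, 0.0881]
tool_rot: [[-0.001, 1.0, -0.004], [1.0, 0.001, -0.001], [-0.001, -0.004, -1.0]]
wrist_force: [-7.1, 0.4, 7.6]
opening: 0.0139
grasp_force: 58.5
-0.12 0.5246 0.569
-0.11 0.5252 0.5697
-0.1 0.5246 0.5697
-0.09 0.5249 0.569
-0.08 0.5248 0.5695
-0.07 0.5255 0.57
```

```bash
cat > f.py <<'E'
from bench import r
import numpy as np,sys
s=r.get_state();C=np.array([.6120,-.0115]);p=s['tcp_pos'][:2]-C;f=s['wrist_force']
th=np.arctan2(p[1],-p[0]);th+=2*np.pi*(th<-1);t=np.array([np.sin(th),np.cos(th)]);n=np.array([-np.cos(th),np.sin(th)])
print('theta %.3f r %.1f push %.2f radial %.2f fz %.1f t %.2f'%(th,1000*np.hypot(*p),-f[:2]@t,f[:2]@n,f[2],s['t']))
R=s['tool_rot'][:2,:2]
for d in(.05,.1,.2,.3):
    q=55e-3*np.array([-np.cos(th+d),np.sin(th+d)])
    print('  +%.2f rows'%d,(1000*R.T@(q-55e-3*n)).round(2),end='')
print()
E
python3 -m jog '[[[5.5,0.3,0,0,-1],[5.4,0.8,0,0,-1],[5.3,1.4,0,0,-1]]]'; python3 f.py;python3 -m jog '[[[5.2,1.9,0,0,-1],[4.9,2.4,0,0,-1],[4.7,2.9,0,0,-1]]]'; python3 f.py
```

```text
t: 15.8
tcp_pos: [0.5602, 0.0044, 0.0881]
tool_rot: [[-0.001, 1.0, -0.004], [1.0, 0.001, -0.001], [-0.001, -0.004, -1.0]]
wrist_force: [-6.1, 0.6, 7.0]
opening: 0.0141
grasp_force: 58.5
theta 0.297 r 54.2 push 1.19 radial 5.99 fz 7.0 t 15.80
  +0.05 rows [2.61 0.87]  +0.10 rows [5.17 1.88]  +0.20 rows [10.12  4.26]  +0.30 rows [14.81  7.13]
t: 16.18
tcp_pos: [0.5681, 0.02, 0.0881]
tool_rot: [[-0.002, 1.0, -0.002], [1.0, 0.002, -0.0], [-0.0, -0.002, -1.0]]
wrist_force: [-4.5, 1.7, 3.5]
opening: 0.0143
grasp_force: 58.4
theta 0.621 r 54.0 push 1.24 radial 4.66 fz 3.5 t 16.18
  +0.05 rows [2.19 1.66]  +0.10 rows [4.3  3.43]  +0.20 rows [8.23 7.27]  +0.30 rows [11.76 11.48]
```

```bash
python3 -m jog '[[[4.3,3.4,0,0,-1],[4.0,3.8,0,0,-1],[3.5,4.2,0,0,-1]]]'; python3 f.py
```

```text
t: 16.55
tcp_pos: [0.5806, 0.0323, 0.0881]
tool_rot: [[-0.002, 1.0, -0.0], [1.0, 0.002, 0.001], [0.001, -0.0, -1.0]]
wrist_force: [-3.2, 2.3, 5.6]
opening: 0.0139
grasp_force: 58.5
theta 0.949 r 53.9 push 1.25 radial 3.78 fz 5.6 t 16.55
  +0.05 rows [1.54 2.28]  +0.10 rows [2.97 4.63]  +0.20 rows [5.46 9.53]  +0.30 rows [ 7.45 14.65]
```

```bash
python3 -m jog '[[[1.5,2.3,0,0,-1],[1.4,2.3,0,0,-1]]]'; python3 f.py;  python3 -m jog '[[[1.3,2.4,0,0,-1],[1.2,2.5,0,0,-1]]]'; python3 f.py
```

```text
t: 16.8
tcp_pos: [0.5856, 0.0354, 0.0881]
tool_rot: [[-0.002, 1.0, 0.001], [1.0, 0.002, 0.002], [0.002, 0.001, -1.0]]
wrist_force: [-3.5, 4.2, 5.5]
opening: 0.014
grasp_force: 58.7
theta 1.058 r 53.9 push 1.03 radial 5.37 fz 5.5 t 16.80
  +0.05 rows [1.28 2.43]  +0.10 rows [2.44 4.92]  +0.20 rows [ 4.39 10.07]  +0.30 rows [ 5.8  15.38]
t: 17.05
tcp_pos: [0.5906, 0.0379, 0.0881]
tool_rot: [[-0.002, 1.0, 0.001], [1.0, 0.002, 0.002], [0.002, 0.001, -1.0]]
wrist_force: [-3.6, 4.1, 5.2]
opening: 0.0138
grasp_force: 58.6
theta 1.162 r 53.9 push 1.63 radial 5.18 fz 5.2 t 17.05
  +0.05 rows [1.02 2.55]  +0.10 rows [1.92 5.15]  +0.20 rows [ 3.31 10.47]  +0.30 rows [ 4.17 15.9 ]
```

```bash
python3 -m jog '[[[1.3,2.5,0,0,-1],[1.2,2.6,0,0,-1]]]'; python3 f.py;  python3 -m jog '[[[0.8,2.6,0,0,-1],[0.6,2.7,0,0,-1]]]'; python3 f.py
```

```text
t: 17.3
tcp_pos: [0.5959, 0.04, 0.0881]
tool_rot: [[-0.002, 1.0, 0.001], [1.0, 0.002, 0.001], [0.001, 0.001, -1.0]]
wrist_force: [-2.5, 4.0, 4.8]
opening: 0.0139
grasp_force: 58.6
theta 1.267 r 53.9 push 1.23 radial 4.58 fz 4.8 t 17.30
  +0.05 rows [0.75 2.64]  +0.10 rows [1.37 5.32]  +0.20 rows [ 2.2  10.76]  +0.30 rows [ 2.49 16.25]
t: 17.55
tcp_pos: [0.6011, 0.0413, 0.0881]
tool_rot: [[-0.002, 1.0, 0.001], [1.0, 0.002, 0.001], [0.001, 0.001, -1.0]]
wrist_force: [-4.1, 2.8, 5.9]
opening: 0.014
grasp_force: 58.7
theta 1.367 r 53.9 push 3.43 radial 3.54 fz 5.9 t 17.55
  +0.05 rows [0.49 2.71]  +0.10 rows [0.83 5.43]  +0.20 rows [ 1.12 10.92]  +0.30 rows [ 0.86 16.42]
```

```bash
python3 -m jog '[[[0.4,1.6,0,0,-1]]]'|head -1; python3 f.py|head -1;  python3 -m jog '[[[0.2,1.4,0,0,-1]]]'|head -1; python3 f.py
```

```text
t: 17.68
theta 1.397 r 53.9 push 3.40 radial 2.90 fz 5.2 t 17.68
t: 17.8
theta 1.421 r 53.9 push 2.61 radial 2.94 fz 5.7 t 17.80
  +0.05 rows [0.34 2.73]  +0.10 rows [0.54 5.47]  +0.20 rows [ 0.52 10.97]  +0.30 rows [-0.04 16.44]
```

```bash
python3 -m jog '[[[0.3,2.2,0,0,-1]]]'|head -1; python3 f.py|head -1;  python3 -m jog '[[[0.2,2.2,0,0,-1]]]'|head -1; python3 f.py
```

```text
t: 17.92
theta 1.461 r 53.9 push 3.10 radial 3.08 fz 5.5 t 17.93
t: 18.05
theta 1.500 r 53.9 push 3.57 radial 3.90 fz 5.9 t 18.05
  +0.05 rows [0.12 2.75]  +0.10 rows [0.1 5.5]  +0.20 rows [-0.34 10.98]  +0.30 rows [-1.34 16.38]
```

```bash
python3 -m jog '[[[0,1.6,0,0,-1]]]'|head -1; python3 f.py|head -1
```

```text
t: 18.18
theta 1.528 r 53.9 push 3.97 radial 2.94 fz 5.9 t 18.18
```

```bash
python3 -m jog '[[[0,1.6,0,0,-1]]]'|head -1; python3 f.py|head -1
```

```text
t: 18.3
theta 1.554 r 54.0 push 5.54 radial 3.05 fz 6.7 t 18.30
```

```bash
python3 -m jog '[[[0,1.5,0,0,-1]]]'|head -1; python3 f.py|head -1
```

```text
t: 18.42
theta 1.580 r 53.9 push 5.31 radial 2.87 fz 6.4 t 18.43
```

```bash
python3 -m jog '[[[0,0,0,0,-1]]]'|head -1; python3 f.py|head -1;python3 -m jog '[[[0,0,0,0,-1]]]'|head -1; python3 f.py|head -1; python3 -m jog '[[[0,0,0,0,-1]]]'|head -1; python3 f.py|head -1
```

```text
t: 18.55
theta 1.583 r 53.9 push 4.15 radial 2.59 fz 7.5 t 18.55
t: 18.68
theta 1.583 r 54.0 push 5.05 radial 3.23 fz 5.4 t 18.68
t: 18.8
theta 1.583 r 53.9 push 4.54 radial 3.13 fz 6.7 t 18.80
```

```bash
python3 -m jog '[[[0,0.8,0,0,-1]]]'|head -1; python3 f.py|head -1;python3 -m jog '[[[0,0,0,0,-1]]]'|head -1; python3 f.py|head -1; python3 -m jog '[[[0,0,0,0,-1]]]'|head -1; python3 f.py|head -1
```

```text
t: 18.92
theta 1.593 r 53.9 push 6.05 radial 3.57 fz 8.1 t 18.93
t: 19.05
theta 1.594 r 53.9 push 4.82 radial 2.86 fz 6.1 t 19.05
t: 19.18
theta 1.594 r 54.0 push 4.34 radial 2.07 fz 6.0 t 19.18
```

```bash
python3 -m jog '[[[0,0,0,0,0],[0,0,0,0,0],[0,0,0,0,0],[0,0,-30,0,0],[0,0,-50,0,0],[0,0,-50,0,0],[0,0,0,0,0]]]'; python3 - <<'E'
from h import *
p,d=r.read_camera("side");w=cloud("side",p,d);W=w.reshape(-1,3)
top=W[abs(W[:,2]-.0452)<.004]
for y in np.arange(-.13,-.06,.01):
    s=top[(abs(top[:,1]-y)<.004)&(top[:,0]>.5)&(top[:,0]<.59)];print(y.round(3),(s[:,0].min()).round(4),s[:,0].max().round(4))
kb=W[(W[:,2]>.062)&(W[:,2]<.097)&(W[:,0]>.58)&(W[:,0]<.68)&(abs(W[:,1]-.03)<.04)];print('knob',kb.min(0).round(4),kb.max(0).round(4))
cv2.imwrite("pics/s4.png",p[:,:,::-1])
E
```

```text
t: 20.05
tcp_pos: [0.6164, 0.0418, 0.222]
tool_rot: [[-0.001, 1.0, 0.01], [1.0, 0.001, 0.001], [0.001, 0.01, -1.0]]
wrist_force: [-0.4, 0.6, -0.5]
opening: 0.0429
grasp_force: 0.0
-0.13 0.5248 0.57
-0.12 0.5249 0.5695
-0.11 0.5251 0.5688
-0.1 0.5258 0.57
-0.09 0.5255 0.5697
-0.08 0.5255 0.5695
-0.07 0.5253 0.569
-0.06 0.5261 0.5868
knob [0.6026 0.0355 0.0629] [0.6184 0.0516 0.0947]
```

View pics/s4.png

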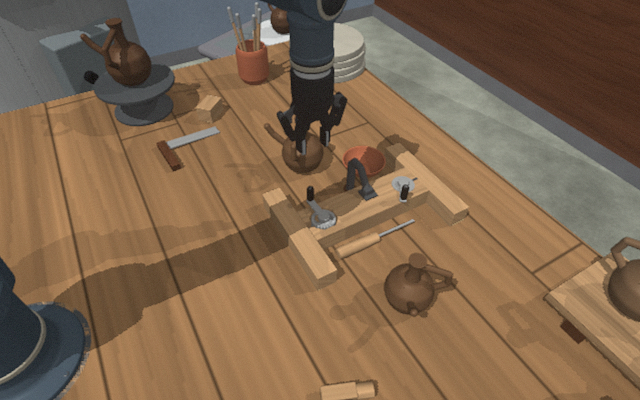

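The post sits square on the rail's end, with the joint at about (305,235). The knob at (311,192) stayed at about 1.57 rad, the pots at (302,152) and (410,287) have not moved, and the gripper is clear.

```bash
python3 -c "
from bench import r
print(r.finish_job())"
```

```text
the job is handed in; nothing more can be done
None
```

The job is handed in at about 20 s of the 72 s: the post is butted square on the rail's end, the cam is tightened by feel to about 6 N at the knob (about 4.5 N at rest), the gripper is clear and the pots are unmoved; the hand-in returned no verdict.

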